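# Offer a knife-handle blank up to the drill vise

## Task

The long rectangular handle blank in the rack is to be drilled end to end: pull the drill vise's moving jaw right back to its stop by the knob on its spindle, then draw the blank straight up out of its pocket, carry it high over the standing file can and glue bottle, and lower it upright, same end up, into the middle of the open mouth with its broad faces towards the jaws. Stop with its lower end about 8 mm above the vise bed, clear of bed and both jaws, and finish while still holding it there, touching nothing but your gripper: I will slip the packing in on both sides and wind the vise up. Do not knock the blank against the vise, and leave the other blanks and everything else on the bench where they are.

Things in the scene. Friction and masses are not known exactly. Their poses are not given: they have to be found in the camera images.
- vise: grey iron drill vise with bright steel ways, bolted down; base 180 x 156 mm over its lugs. Origin: centre of the underside, on the bench. x runs level along the spindle from the knob side (-x) to the fixed jaw, whose face is at x = +45 mm; y along the jaw faces, z up. Bed 40 mm above the bench; jaws 100 mm wide (y), tops 80 mm above the bench; spindle yoke 74 mm high
- jaw (a joint): how far the moving jaw is pulled back, m: the mouth between the jaw faces is this plus 6 mm. Starts nearly shut (0.004 to 0.018); stop at 0.056 (mouth 62 mm). The half-nut is released: jaw, spindle and knob slide together along the vise's -x at a pull of about 4 N and stay where left
- knob (a point): centre of the round black hand knob on the spindle's free end, 58 mm above the bench; diameter 36 mm, 30 mm long along the vise's x. Moves with the jaw: at vise x = -122 mm minus the joint value, y = 0. Can be pinched from above across the vise's y. Behind it the 14 mm spindle enters the yoke's collar, whose front is at vise x = -96 mm
- mouth (a point): point on the vise bed (40 mm above the bench) in the middle of the fully open mouth: 31 mm from each jaw face, midway along the jaws. Axes as the vise's
- rack: plywood rack, 85 x 225 x 45 mm, fixed to the bench, with three pockets in a row along its y axis at y = -70, 0 and +70 mm, each 32 mm (x) by 44 mm (y), 35 mm deep. Origin: centre of the underside, z up
- blank: the long handle blank: plain brown wooden block 28 mm (x, thickness) by 40 mm (y) by 130 mm tall (z), a darker end and thin black spacer at the bottom, about 0.13 kg, loose by 2 mm a side in one of the pockets, lower end 10 mm above the bench, x along the rack's x. Tallest thing in the rack. Origin: centre of its lower end. Broad faces at x = +-14 mm
- short_blank: short handle blank, rectangular like the long one but only 90 mm tall, stands in another pocket of the rack. Origin: centre of its underside
- round_blank: turned round handle blank, diameter 27 mm, 115 mm tall, stands in another pocket of the rack. Origin: centre of its underside
- file_can: open steel can, diameter 68 mm, 85 mm tall, with four needle files standing in it up to 170 mm above the bench, stands between rack and vise. Origin: centre of its underside
- glue_bottle: grey plastic bottle with white cap, diameter 56 mm, 150 mm tall, stands between rack and vise. Origin: centre of its underside
- hammer: hammer lying at the back right, about 280 mm long
- wax_tin: flat round steel tin, diameter 72 mm, 30 mm tall, lying nearest the robot. Origin: centre of its underside
- brush: brush with a wooden handle lying at the back, about 200 mm long
- bench_block: square steel bench block, 90 x 90 x 50 mm, 2.6 kg, at the back left. Origin: centre of its underside
Things that resemble listed ones, but are neither listed nor needed, are in the scene too. What is shaped like the blank but turquoise is not meant.

How it is judged (in metres and radians):
On the way, in this order (a step that is already met when the one before it is completed fails the run):
1. the moving jaw is pulled back to its stop (joint above 0.051) (value of joint jaw above 0.051 m), for 0.2 s.
2. the blank is drawn out and lifted upright to pass over can and bottle, its lower end more than 150 mm above the bench (height (world z) of blank above 0.15 m and angle between blank's own z axis and vertical below 0.35 rad), for 0.1 s.
At the end, for the whole second after the job is handed in: Jaw at its stop (joint > 0.051); blank gripped (> 3 N), still, not touching the vise; lower end 3 to 15 mm above the bed, within 9 mm of mid-mouth across the jaws and 12 mm along them; upright within 0.09 rad, same end up; broad faces parallel to the jaws within 0.12 rad (value of joint jaw above 0.051 m and x of blank in the frame of mouth between -0.009 and 0.009 m and y of blank in the frame of mouth between -0.012 and 0.012 m and z of blank in the frame of mouth between 0.003 and 0.015 m and angle between blank's own z axis and vertical below 0.09 rad and angle between the x axis of blank and the x axis of vise, either way round below 0.12 rad and contact force between blank and vise below 0.1 N and contact force between blank and the fingers above 3 N and linear speed of blank below 0.02 m/s); the arm keeps its last pose, push and grip.
It fails at once if the blank is knocked against the vise (over 8 N) (contact force between blank and vise above 8 N).
It fails at once if one of the other blanks is moved more than 25 mm (distance of any of short_blank, round_blank from where it was at the start of the episode above 0.025 m).
It fails at once if the file can or the glue bottle is moved more than 25 mm or tipped (distance of any of file_can, glue_bottle from where it was at the start of the episode above 0.025 m or angle between any of file_can, glue_bottle's own z axis and vertical above 0.4 rad).
It fails at once if another thing on the bench is moved more than 30 mm (distance of any of hammer, wax_tin, brush, bench_block from where it was at the start of the episode above 0.03 m).
It also fails if it takes over 54 s, if anything falls off the work surface, if the arm or the gripper's body presses on something with over 40 N, if the wrist force passes 120 N, or if a joint passes its speed limit or range.

## Robot

A 6-joint arm with a two-finger parallel gripper is mounted at the origin on the work surface. World frame = base frame: x ahead of the robot, y to its left, z up, the work surface at z = 0. Lengths are in m, angles in degrees, forces in N, time in s.
With the tool pointing down it reaches from about 0.3 to 0.75 m from the base axis. Payload 8.5 kg.
Tool frame: the origin (TCP) lies at the very end of the fingers, on their centre line; the grasp point (between the pads) lies 19 mm behind it (env.hold_point_z is the distance from the TCP to the grasp point, in m); z points along the fingers, y is the line along which they close (so a half turn about z gives the same grasp; the last joint's range is limited). The gripper opens to 85 mm and grips with 20 to 120 N. Pads are 22 mm wide; open, the fingers measure 114 mm over their backs; the gripper's body (76 mm by 85 mm) begins 54 mm behind the grasp point. The pads swing forward as they close: fully open they stand 13 mm farther back than shut.
Start: joints at [59.456, 21.807, 74.336, -0, 83.858, -12.336], TCP at [0.172, 0.522, 0.231] pointing down, gripper open.
Joint ranges: [-178.18, 178.18], [-50.72, 133.34], [12.68, 142.11], [-81.47, 261.47], [9.98, 163.14], [-165.26, 165.26]. Speed limits (degrees/s): [136.94, 136.94, 180, 180, 180, 180].

## Interface

Orientations are given as a 3x3 rotation matrix whose columns are the frame's x, y, z axes.
In Python, from rig import env, optics gives the robot as it stands.
- The arm moves only by the shell command python3 -m jog 'ROWS' [OPENING] [FORCE]. ROWS is JSON, a list of rows, each an object with "linear": the shift along the tool's x, y, z in units of 40 mm (1.0 is 40 mm), a list of three; "roll": the turn about the tool's z in units of 5 degrees (1.0 is 5 degrees). A call has 1 to 12 rows; each row shifts and turns the commanded pose from where the row before left it, along the tool's axes as they then stand; what a row does not reach is not made up. A row lasts 1/12 s, in which the tool goes at most 41.7 mm and 7.16 degrees, less where a joint would pass 70% of its speed; a pose out of reach is approached as far as the arm can. A call is refused whole if a number of a shift passes 1 or a number of a turn 1, either way. A call with a gripper value outside its range is refused whole. OPENING is the opening, from -1 (shut) to 1 (fully open), set as the call begins (- or left out, the last holds). The fingers move at their own pace and stop on an object; FORCE is the grip in N (left out, the last holds). Time passes only in rows, so rows that do not move let the fingers close. It gives the time, the measured TCP pose, the force, the opening and the grip force at its end, in the units of the state.
- env.observe(): the state, without advancing time (a new reading comes with each control period).
- optics.get_image(name): name is "scene" or "top"; returns the picture (384x512x3 uint8, red, green, blue); there is no depth.
- optics.calibration(name): a dict with "fov_y" (degrees; the focal length in pixels is half the picture's height over the tangent of half this angle, whatever the lens; pixels are square), "cx", "cy" (the principal point, pixels), "T" (4x4, takes a point from camera to world coordinates). Camera axes: x right, y down, z forward; pixel columns grow to the right and rows downward; lengths in m; the calibration is good to about 2 mm. A picture is of the moment at which its call begins. calibration takes no time and is no camera call.
- env.close_job(): hands the job in; it is judged then, once.
The state is a dict: "time_s": time; "q": joint angles; "qvel": joint speeds; "joint_efforts": joint torques, N m; "position": TCP position; "tool_rot": TCP orientation; "ft_force": force on the tool from outside, world axes, zero at the start; "wrist_torque": the same for the moment, N m; "grip_width": finger opening in m; "gripper_force": force on a finger pad.
Only numpy, scipy, OpenCV 4.12 (cv2) and the standard library are available. Lean on these libraries where they do the work, as an engineer would, in place of code of your own. Each camera call takes 0.05 s, during which the arm holds its last target. There are 200 camera calls.

## Working session

There is one attempt and no reset: what is moved stays moved. The work goes in short steps, Python scripts to look and compute and a shell command to move; the robot and the scene stay as the last step left them, time stands still between calls to the robot, and variables do not carry over. Pictures are saved under pics/ and viewed, at most 10 in all, crops included, and the job is handed in when it is done.

```bash
ls; mkdir -p pics
python3 - <<'E'
from rig import env, optics
import cv2
for n in("scene","top"):
    im=optics.get_image(n); cv2.imwrite(f"pics/{n}0.png",im[:,:,::-1]); c=optics.calibration(n); print(n,c)
s=env.observe(); print(s['time_s'],s['position'],s['tool_rot'],s['grip_width'],env.hold_point_z)
E
```

```text
pics
scene {'fov_y': 47.871378237181965, 'cx': 257.7386474583814, 'cy': 189.1097274594181, 'T': array([[-0.06535286,  0.56485317, -0.82259948,  1.54813525],
       [ 0.9978003 ,  0.04617508, -0.04756501,  0.10231964],
       [ 0.01111635, -0.82389851, -0.56662834,  0.74591439],
       [ 0.        ,  0.        ,  0.        ,  1.        ]])}
top {'fov_y': 54.793640030084205, 'cx': 255.12732930821522, 'cy': 192.1100090041652, 'T': array([[-0.00731372, -0.97964846,  0.20058764,  0.33371484],
       [-0.99994713,  0.00861475,  0.00561394,  0.032918  ],
       [-0.0072277 , -0.20053598, -0.97965968,  1.07664576],
       [ 0.        ,  0.        ,  0.        ,  1.        ]])}
0.1 [0.17171702 0.52222207 0.23076498] [[-9.49921524e-01  3.12487811e-01 -6.82664771e-04]
 [ 3.12488419e-01  9.49920890e-01 -1.13637278e-03]
 [ 2.93374885e-04 -1.29278980e-03 -9.99999121e-01]] 0.08550974515718389 0.0187
```

View pics/scene0.png

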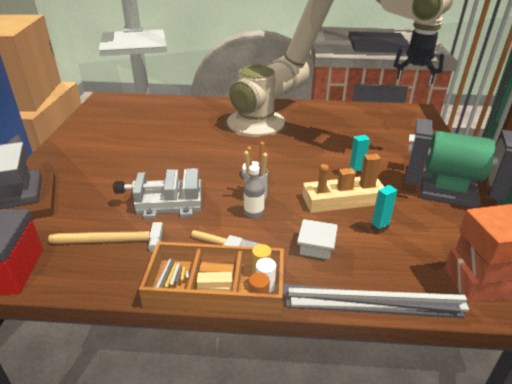

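View pics/top0.png

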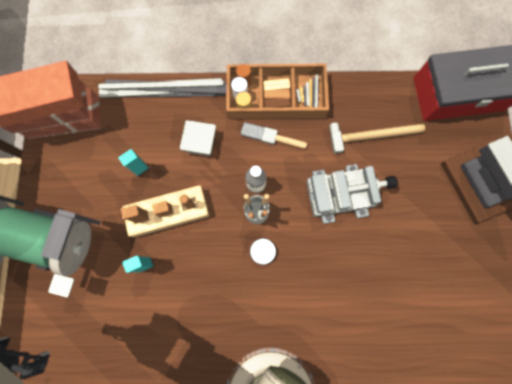

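The scene view shows three candidates for the tall rectangular block. The brown one in the rack's end pocket is at scene (371,168) and top (130,212). The two turquoise ones stand at scene (360,153) and (384,207), and those are excluded. The brown one is the tallest in the rack, so it fits. The vise is at top (345,192) with its knob at (391,183). I'll confirm with an enlarged crop.

Run:
```python
import cv2,numpy as np
t=cv2.imread("pics/top0.png"); s=cv2.imread("pics/scene0.png")
r=lambda im,x,y,w,h,f:cv2.resize(im[y:y+h,x:x+w],(w*f,h*f),interpolation=cv2.INTER_CUBIC)
a=np.hstack([r(t,115,180,100,60,4),r(t,300,155,100,70,4)[:240]])
b=np.hstack([r(s,300,145,100,75,4),r(s,110,160,100,75,4)])
cv2.imwrite("pics/crop1.png",np.vstack([a,b]))
```

```text
(no output)
```

View pics/crop1.png

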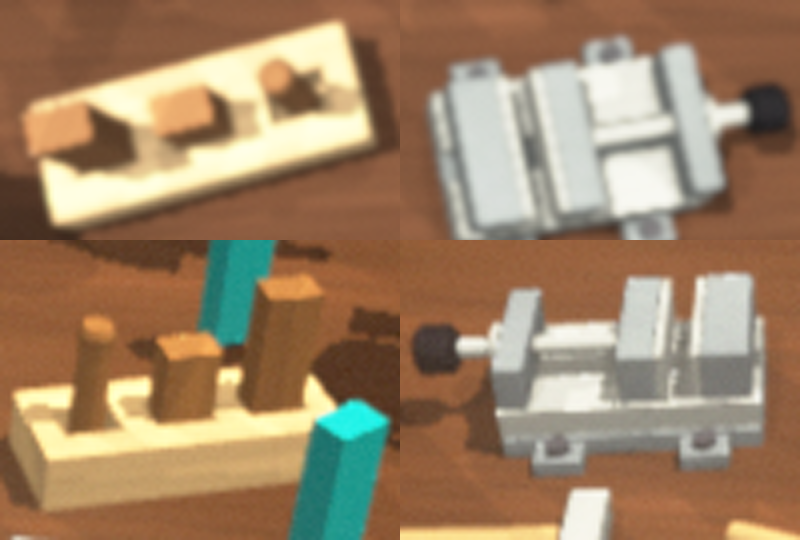

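The crop confirms it: the brown block at the left end of the rack (top crop, about (60,130), so full image (130,212)) is the long blank. The short and round blanks are in the other two pockets.

```bash
cat > h.py <<'E'
import numpy as np, cv2
from rig import env, optics
def ray(n,uv):
    c=optics.calibration(n); f=192/np.tan(np.radians(c['fov_y']/2)); uv=np.atleast_2d(uv).astype(float)
    d=np.c_[(uv[:,0]-c['cx'])/f,(uv[:,1]-c['cy'])/f,np.ones(len(uv))]@c['T'][:3,:3].T
    return c['T'][:3,3],d
def onz(n,uv,z):
    o,d=ray(n,uv); return (o+d*((z-o[2])/d[:,2])[:,None])[:,:2]
def proj(n,P):
    c=optics.calibration(n); f=192/np.tan(np.radians(c['fov_y']/2))
    q=(np.atleast_2d(P)-c['T'][:3,3])@c['T'][:3,:3]; return np.c_[q[:,0]/q[:,2]*f+c['cx'],q[:,1]/q[:,2]*f+c['cy']]
def blobs(m,amin):
    k,l,st,ce=cv2.connectedComponentsWithStats(m.astype(np.uint8)); return [(l==i,st[i],ce[i]) for i in range(1,k) if st[i][4]>=amin]
def rect(n,m,z):
    v,u=np.nonzero(m); p=onz(n,np.c_[u,v],z); r=cv2.minAreaRect((p*1000).astype(np.float32)); return np.round(r[0],1),np.round(r[1],1),round(r[2],1)
E
python3 - <<'E'
from h import *
t=cv2.imread("pics/top0.png"); h=cv2.cvtColor(t,cv2.COLOR_BGR2HSV).astype(int); H,S,V=h[...,0],h[...,1],h[...,2]
b,g,r=[t[...,i].astype(int) for i in range(3)]
Y,X=np.mgrid[:384,:512]
roi=lambda x0,y0,x1,y1:(X>=x0)&(X<x1)&(Y>=y0)&(Y<y1)
print("samples jawtop",h[195,322],"way",h[178,358],"blanktop",h[212,130],"short",h[208,161],"wood",h[230,180],"rack",h[230,140],"knob",h[183,391])
def show(nm,m,z,a):
    for mm,st,ce in blobs(m,a): print(nm,st,np.round(ce,1),rect("top",mm,z))
show("rack+",roi(112,175,220,245)&(V>150)&(S<130)&(H>18),.045,60)
show("blank",roi(112,175,220,245)&(V>150)&(H<=17)&(S>80),.14,30)
show("jawtop",roi(300,155,400,228)&(b>=r+3)&(V>120),.08,60)
show("knob",roi(383,170,402,198)&(V<70),.058,20)
# hand-picked corner checks
P=np.array([[25,108],[82,102],[95,149],[32,156]])/4+[115,180]; print("blank corners",np.round(onz("top",P,.14)*1000))
P=np.array([[340,22],[375,145],[52,228]])/4+[115,180]; print("rack corners",np.round(onz("top",P,.045)*1000))
E
```

```text
samples jawtop [ 60   6 220] way [ 30  10 239] blanktop [ 14 137 229] short [ 15 134 234] wood [ 11 141 139] rack [ 27  45 255] knob [150  16  48]
rack+ [ 125  186   83   49 1491] [168.5 210.6] (array([494.5, 294.4]), array([ 90.9, 232.2]), 15.4)
blank [120 180  92  43 409] [152.7 201.3] (array([510.3, 268. ]), array([ 45.8, 244.3]), 19.1)
blank [180 195  13  11  67] [183.9 199. ] (array([511.1, 220.2]), array([21.8, 31.6]), 35.6)
blank [145 202  33  21 238] [159.5 210.4] (array([478.8, 283.3]), array([42.7, 88.7]), 24.6)
blank [201 228  19   3  30] [210.4 229. ] (array([430.9, 153.2]), array([ 4.1, 45.7]), 3.9)
knob [386 177  11  12 111] [391.3 182.5] (array([ 566.5, -343.8]), array([28. , 33.2]), 85.5)
blank corners [[490. 382.]
 [493. 346.]
 [463. 336.]
 [458. 376.]]
rack corners [[566. 196.]
 [477. 170.]
 [421. 393.]]
```

Run:
```python
from h import *
t=cv2.imread("pics/top0.png"); x0,y0,f=302,158,8
c=cv2.resize(t[y0:y0+70,x0:x0+100],None,fx=f,fy=f,interpolation=cv2.INTER_CUBIC)
g=cv2.cvtColor(c,cv2.COLOR_BGR2GRAY)
L=cv2.createLineSegmentDetector().detect(cv2.GaussianBlur(g,(0,0),3))[0][:,0]
i=0
for s in L:
    if np.hypot(s[2]-s[0],s[3]-s[1])<110: continue
    p=onz("top",s.reshape(2,2)/f+[x0,y0]-.5+.5/f,.08)*1000; d=p[1]-p[0]
    print(i,np.round(s),np.round(p.ravel()),"ang",round(np.degrees(np.arctan2(d[1],d[0]))%180,1)); 
    cv2.line(c,tuple(map(int,s[:2])),tuple(map(int,s[2:])),(0,0,255),1); cv2.putText(c,str(i),tuple(map(int,(s[:2]+s[2:])/2)),0,.5,(0,160,0),2); i+=1
cv2.imwrite("pics/vise8.png",c)
```

```text
0 [377. 267. 531. 240.] [ 539. -218.  548. -271.] ang 99.6
1 [516. 270. 400. 287.] [ 537. -266.  532. -226.] ang 98.1
2 [253. 165. 286. 323.] [ 575. -177.  519. -186.] ang 8.6
```

View pics/vise8.png

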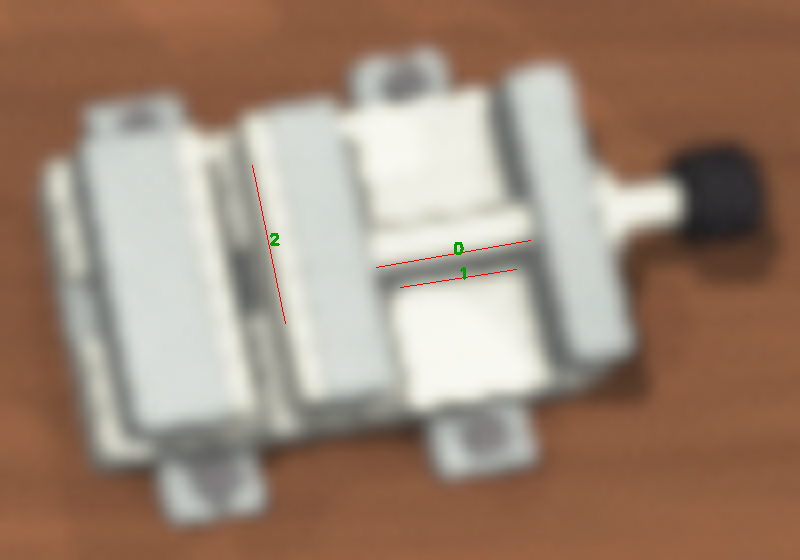

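Run:
```python
from h import *
w=lambda P,z:onz("top",np.array(P)/8.+[302,158]-.44,z)*1000
Q={'fix':([(82,145),(203,132),(250,415),(140,432)],.08),'mov':([(245,115),(335,100),(393,388),(305,397)],.08),'yoke':([(505,75),(570,65),(635,350),(570,360)],.074)}
C=[]
for k,(p,z) in Q.items():
    q=w(p,z); d1=q[3]-q[0]; d2=q[2]-q[1]; C.append(q.mean(0)); print(k,np.round(q),'c',np.round(C[-1],1),'len',np.round([np.hypot(*d1),np.hypot(*d2)]),'yaw',[round(np.degrees(np.arctan2(-d[1],-d[0])),1) for d in(d1,d2)])
kn=w([(718,192)],.058)[0]; C.append(kn); print('knob',kn)
C=np.array(C); l=cv2.fitLine(C[:3].astype(np.float32),cv2.DIST_L2,0,0,0).ravel(); print('axis ang',np.degrees(np.arctan2(l[1],l[0]))%180, np.degrees(np.arctan2(*(C[0]-kn)[::-1])))
for a in (98,99,100):
    ex=np.array([np.cos(np.radians(a)),np.sin(np.radians(a))]); ey=np.array([-ex[1],ex[0]])
    print(a,'x from knob',np.round((C-kn)@ex,1),'y',np.round((C-kn)@ey,1),
     'faces x: fix',np.round((w([(203,132),(250,415)],.08)-kn)@ex,1),'mov',np.round((w([(245,115),(305,397)],.08)-kn)@ex,1))
# lugs at z~.012
L=w([(135,110),(402,75),(215,490),(485,440)],.012); print(np.round(L),np.round(L.mean(0)), np.round((L[2]-L[0])), np.round(L[3]-L[1]))
```

```text
fix [[ 583. -119.]
 [ 587. -161.]
 [ 488. -172.]
 [ 482. -134.]] c [ 535.  -146.4] len [102. 100.] yaw [np.float64(9.0), np.float64(6.5)]
mov [[ 593. -175.]
 [ 598. -207.]
 [ 497. -221.]
 [ 494. -191.]] c [ 545.4 -198.6] len [100. 102.] yaw [np.float64(8.9), np.float64(7.9)]
yoke [[ 608. -268.]
 [ 612. -291.]
 [ 510. -306.]
 [ 507. -284.]] c [ 559.2 -287.2] len [102. 102.] yaw [np.float64(8.7), np.float64(8.5)]
knob [ 569.23271998 -344.89485201]
axis ang 99.6498 99.77583414105854
98 x from knob [201.3 148.2  58.5   0. ] y [6.2 3.2 1.9 0. ] faces x: fix [180.  182.5] mov [164.5 162.9]
99 x from knob [201.4 148.2  58.5   0. ] y [2.7 0.6 0.9 0. ] faces x: fix [179.2 183.5] mov [163.6 163.8]
100 x from knob [201.4 148.2  58.5   0. ] y [-0.8 -2.  -0.2  0. ] faces x: fix [178.4 184.4] mov [162.7 164.7]
[[ 613. -149.]
 [ 625. -249.]
 [ 471. -172.]
 [ 489. -270.]] [ 550. -210.] [-142.  -23.] [-137.  -22.]
```

Vise yaw is about 99.3°, the knob is at about (568.5, -344.5) mm and the rack yaw is about 15.4°. I'll start by rolling to pinch across the vise's y, then travel.

```bash
cat >> h.py <<'E'
def delta(tx,ty,tz,yaw):
    "shift in tool units (after roll), roll units to put tool y at yaw (mod 180)"
    s=env.observe(); R=np.array(s['tool_rot']); d=np.array([tx,ty,tz])-s['position']
    y=np.degrees(np.arctan2(R[1,1],R[0,1])); roll=(y-yaw+90)%180-90
    print('t',round(s['time_s'],2),'pos',np.round(s['position'],4),'yaw',round(y,2),'q6',round(s['q'][5],1),'tool units',np.round(R.T@d/.04,3),'roll units',round(roll/5,3),'tilt',np.round(R[:2,2],4),'w',round(s['grip_width'],4),'gf',np.round(s['gripper_force'],1),'ft',np.round(s['ft_force'],1))
E
python3 -m jog '[{"linear":[0,0,0],"roll":1},{"linear":[0,0,0],"roll":1},{"linear":[0,0,0],"roll":1},{"linear":[0,0,0],"roll":1},{"linear":[0,0,0],"roll":1},{"linear":[0,0,0],"roll":1},{"linear":[0,0,0],"roll":1},{"linear":[0,0,0],"roll":1},{"linear":[0,0,0],"roll":1},{"linear":[0,0,0],"roll":1},{"linear":[0,0,0],"roll":1},{"linear":[0,0,0],"roll":1}]' 1
python3 -c "
from h import *
delta(.5685,-.3445,.2,9.3)"
```

```text
time_s: 1.1
position: [0.1717, 0.5223, 0.231]
tool_rot: [[-0.2, 0.98, -0.0], [0.98, 0.2, -0.001], [-0.001, -0.001, -1.0]]
ft_force: [-0.7, -0.2, 0.2]
grip_width: 0.0852
gripper_force: 0.0
t 1.1 pos [0.1717 0.5223 0.231 ] yaw 11.55 q6 47.9 tool units [-23.216   5.381   0.786] roll units 0.449 tilt [-0.0005 -0.0008] w 0.0852 gf 0.0 ft [-0.7 -0.2  0.2]
```

```bash
python3 -m jog '[{"linear":[0,0,0],"roll":0.45},{"linear":[-0.95,0.26,0],"roll":0},{"linear":[-0.95,0.26,0],"roll":0},{"linear":[-0.95,0.26,0],"roll":0},{"linear":[-0.95,0.26,0],"roll":0},{"linear":[-0.95,0.26,0],"roll":0},{"linear":[-0.95,0.26,0],"roll":0},{"linear":[-0.95,0.26,0],"roll":0},{"linear":[-0.95,0.26,0],"roll":0},{"linear":[-0.95,0.26,0],"roll":0},{"linear":[-0.95,0.26,0],"roll":0},{"linear":[-0.95,0.26,0],"roll":0}]' | head -2
python3 -m jog '[{"linear":[-0.95,0.26,0],"roll":0},{"linear":[-0.95,0.26,0],"roll":0},{"linear":[-0.95,0.26,0],"roll":0},{"linear":[-0.95,0.26,0],"roll":0},{"linear":[-0.95,0.26,0],"roll":0},{"linear":[-0.95,0.26,0],"roll":0},{"linear":[-0.95,0.26,0],"roll":0},{"linear":[-0.95,0.26,0],"roll":0},{"linear":[-0.95,0.26,0],"roll":0},{"linear":[-0.95,0.26,0],"roll":0},{"linear":[-0.95,0.26,0],"roll":0},{"linear":[-0.95,0.26,0],"roll":0}]' | head -2
python3 -c "
from h import *
delta(.5685,-.3445,.04,9.3)"
```

```text
time_s: 2.1
position: [0.3541, 0.1273, 0.2313]
time_s: 3.1
position: [0.553, -0.3016, 0.2308]
t 3.1 pos [ 0.553  -0.3016  0.2308] yaw 9.53 q6 -48.9 tool units [-1.125  0.208  4.77 ] roll units 0.045 tilt [-0.0007  0.0006] w 0.0856 gf 0.0 ft [-0.3  0.3 -0.3]
```

```bash
python3 -m jog '[{"linear":[-0.55,0.1,0],"roll":0},{"linear":[0,0,0.9],"roll":0},{"linear":[0,0,0.9],"roll":0},{"linear":[0,0,0],"roll":0}]' | head -2
python3 -c "
from h import *
delta(.5685,-.3445,.04,9.3)
cv2.imwrite('pics/s2.png',cv2.resize(optics.get_image('scene')[110:230,70:230,::-1],None,fx=5,fy=5))"
```

```text
time_s: 3.43
position: [0.5577, -0.3193, 0.1518]
t 3.43 pos [ 0.5577 -0.3193  0.1518] yaw 9.51 q6 -49.8 tool units [-0.696  0.187  2.785] roll units 0.041 tilt [-0.0104  0.0089] w 0.0855 gf 0.0 ft [-0.9  0.2 -0.9]
```

View pics/s2.png

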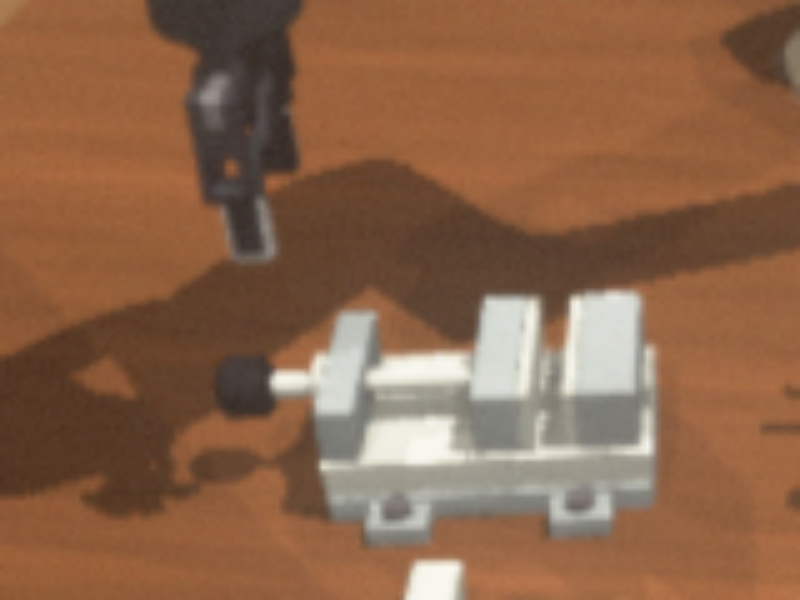

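The open fingers are above and slightly behind the knob (knob at scene px (119,187)). I'll check the knob position with a scene-camera ray and finish the approach.

```bash
python3 -m jog '[{"linear":[-0.7,0.19,0],"roll":0},{"linear":[0,0,0.5],"roll":0},{"linear":[0,0,0],"roll":0},{"linear":[0,0,0],"roll":0}]' | head -2
python3 -c "
from h import *
print(onz('scene',[[119,187]],.058))
delta(.5685,-.3445,.04,9.3)"
```

```text
time_s: 3.82
position: [0.5724, -0.3469, 0.1406]
[[ 0.57078211 -0.34460637]]
t 3.82 pos [ 0.5724 -0.3469  0.1406] yaw 9.56 q6 -50.9 tool units [ 0.076 -0.087  2.516] roll units 0.051 tilt [0.0001 0.    ] w 0.0856 gf 0.0 ft [0.1 0.9 0.3]
```

```bash
python3 -m jog '[{"linear":[0.04,-0.06,0.7],"roll":0},{"linear":[0,0,0.8],"roll":0},{"linear":[0,0,0.7],"roll":0},{"linear":[0,0,0.3],"roll":0},{"linear":[0,0,0],"roll":0},{"linear":[0,0,0],"roll":0}]' | head -2
python3 -c "
from h import *
delta(.5695,-.3445,.04,9.3)"
```

```text
time_s: 4.32
position: [0.5705, -0.3463, 0.0412]
t 4.32 pos [ 0.5705 -0.3463  0.0412] yaw 9.56 q6 -51.0 tool units [ 0.047 -0.016  0.031] roll units 0.053 tilt [ 0.0015 -0.0013] w 0.0853 gf 0.0 ft [1.3 0.9 1.7]
```

```bash
python3 -m jog '[{"linear":[0,0,0],"roll":0},{"linear":[0,0,0],"roll":0},{"linear":[0,0,0],"roll":0},{"linear":[0,0,0],"roll":0},{"linear":[0,0,0],"roll":0},{"linear":[0,0,0],"roll":0},{"linear":[0,0,0],"roll":0},{"linear":[0,0,0],"roll":0}]' -1 40
python3 -c "
from h import *
delta(.5695,-.3445,.04,9.3)"
```

```text
time_s: 4.98
position: [0.5709, -0.3462, 0.0407]
tool_rot: [[-0.166, 0.986, 0.003], [0.986, 0.166, -0.001], [-0.002, 0.003, -1.0]]
ft_force: [4.7, 2.0, 6.2]
grip_width: 0.0347
gripper_force: 40.1
t 4.98 pos [ 0.5709 -0.3462  0.0407] yaw 9.55 q6 -51.0 tool units [ 0.047 -0.027  0.016] roll units 0.05 tilt [ 0.0032 -0.0014] w 0.0347 gf 40.1 ft [4.7 2.  6.2]
```

```bash
python3 -m jog '[{"linear":[-0.15,0,0],"roll":0},{"linear":[-0.15,0,0],"roll":0},{"linear":[-0.15,0,0],"roll":0},{"linear":[-0.15,0,0],"roll":0},{"linear":[-0.15,0,0],"roll":0},{"linear":[-0.15,0,0],"roll":0},{"linear":[-0.12,0,0],"roll":0},{"linear":[0,0,0],"roll":0},{"linear":[0,0,0],"roll":0}]'
python3 -c "
from h import *
delta(.5695,-.3445,.04,9.3)"
```

```text
time_s: 5.73
position: [0.5774, -0.387, 0.0407]
tool_rot: [[-0.166, 0.986, 0.003], [0.986, 0.166, -0.002], [-0.003, 0.002, -1.0]]
ft_force: [2.5, 0.0, 4.9]
grip_width: 0.0341
gripper_force: 40.1
t 5.73 pos [ 0.5774 -0.387   0.0407] yaw 9.53 q6 -53.1 tool units [ 1.081 -0.018  0.014] roll units 0.047 tilt [ 0.0028 -0.0022] w 0.0341 gf 40.1 ft [2.5 0.  4.9]
```

```bash
python3 -m jog '[{"linear":[-0.08,0,0],"roll":0},{"linear":[-0.08,0,0],"roll":0},{"linear":[0,0,0],"roll":0},{"linear":[0,0,0],"roll":0}]'
python3 -c "
from h import *
delta(.5695,-.3445,.04,9.3)
cv2.imwrite('pics/s3.png',cv2.resize(optics.get_image('scene')[110:230,70:230,::-1],None,fx=5,fy=5))"
```

```text
time_s: 6.07
position: [0.5776, -0.3885, 0.0406]
tool_rot: [[-0.167, 0.986, -0.002], [0.986, 0.167, 0.007], [0.007, -0.0, -1.0]]
ft_force: [-3.7, 19.5, 15.2]
grip_width: 0.0343
gripper_force: 40.9
t 6.07 pos [ 0.5776 -0.3885  0.0406] yaw 9.62 q6 -53.4 tool units [ 1.118 -0.016  0.022] roll units 0.064 tilt [-0.0015  0.007 ] w 0.0343 gf 40.9 ft [-3.7 19.5 15.2]
```

View pics/s3.png

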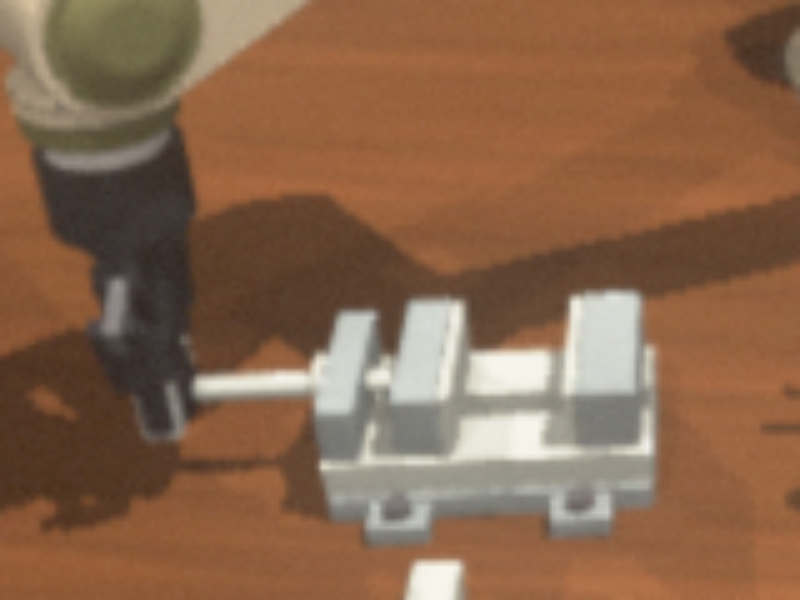

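The jaw is at its stop: the force rose to 20 N and the mouth is fully open at scene crop (515,380). I'll release and rise.

```bash
python3 -m jog '[{"linear":[0.06,0,0],"roll":0},{"linear":[0,0,0],"roll":0},{"linear":[0,0,0],"roll":0},{"linear":[0,0,0],"roll":0},{"linear":[0,0,0],"roll":0},{"linear":[0,0,0],"roll":0}]' 1|head -2
python3 -m jog '[{"linear":[0,0,-0.5],"roll":0},{"linear":[0,0,-1],"roll":0},{"linear":[0,0,-1],"roll":0},{"linear":[0,0,-1],"roll":0},{"linear":[0,0,-1],"roll":0},{"linear":[0,0,-0.8],"roll":0},{"linear":[0,0,0],"roll":0}]'
python3 -c "
from h import *
delta(.476,.361,.24,15.4)"
```

```text
time_s: 6.62
position: [0.577, -0.3905, 0.0391]
time_s: 7.2
position: [0.5782, -0.3914, 0.2596]
tool_rot: [[-0.166, 0.986, 0.01], [0.986, 0.166, -0.009], [-0.011, 0.008, -1.0]]
ft_force: [0.4, -0.1, 1.1]
grip_width: 0.0854
gripper_force: 0.0
t 7.2 pos [ 0.5782 -0.3914  0.2596] yaw 9.54 q6 -53.3 tool units [18.977  0.593  0.291] roll units -1.172 tilt [ 0.0096 -0.0093] w 0.0854 gf 0.0 ft [ 0.4 -0.1  1.1]
```

```bash
python3 -m jog '[{"linear":[0,0,0],"roll":-0.6},{"linear":[0,0,0],"roll":-0.57},{"linear":[0.94,0.127,0],"roll":0},{"linear":[0.94,0.127,0],"roll":0},{"linear":[0.94,0.127,0],"roll":0},{"linear":[0.94,0.127,0],"roll":0},{"linear":[0.94,0.127,0],"roll":0},{"linear":[0.94,0.127,0],"roll":0},{"linear":[0.94,0.127,0],"roll":0},{"linear":[0.94,0.127,0],"roll":0},{"linear":[0.94,0.127,0],"roll":0},{"linear":[0.94,0.127,0],"roll":0}]' | head -2
python3 -m jog '[{"linear":[0.94,0.127,0],"roll":0},{"linear":[0.94,0.127,0],"roll":0},{"linear":[0.94,0.127,0],"roll":0},{"linear":[0.94,0.127,0],"roll":0},{"linear":[0.94,0.127,0],"roll":0},{"linear":[0.94,0.127,0],"roll":0},{"linear":[0.94,0.127,0],"roll":0},{"linear":[0.94,0.127,0],"roll":0},{"linear":[0.94,0.127,0],"roll":0},{"linear":[0.7,0.09,0],"roll":0},{"linear":[0,0,0],"roll":0},{"linear":[0,0,0],"roll":0}]' | head -2
python3 - <<'E'
from h import *
delta(.476,.361,.17,15.4)
t=cv2.imread("pics/top0.png"); s=cv2.cvtColor(optics.get_image('scene'),cv2.COLOR_RGB2BGR)
cv2.imwrite('pics/s4.png',cv2.resize(s[70:220,290:430],None,fx=4,fy=4,interpolation=cv2.INTER_CUBIC))
E
```

```text
time_s: 8.2
position: [0.5257, -0.0126, 0.2512]
time_s: 9.2
position: [0.4762, 0.3531, 0.2507]
t 9.2 pos [0.4762 0.3531 0.2507] yaw 15.52 q6 9.6 tool units [0.191 0.049 2.017] roll units 0.024 tilt [-0.0005 -0.0005] w 0.0855 gf 0.0 ft [ 1.1 -0.7  0.7]
```

View pics/s4.png

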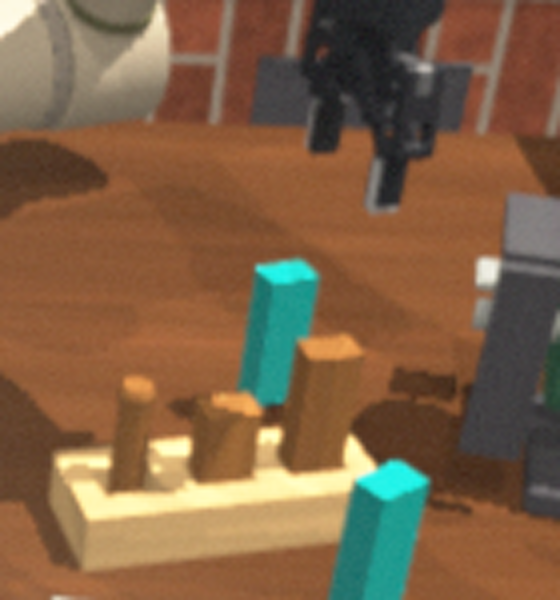

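The crop shows the blank's top face at crop corners (300,345), (350,335), (363,353) and (308,362). I'll cross-check its centre with both cameras and check clearance to the turquoise blocks.

Run:
```python
from h import *
P=np.array([(300,345),(350,335),(363,353),(308,362)])/4+[290,70]-.4
q=onz('scene',P,.14)*1000; print(np.round(q),np.round(q.mean(0),1))
t=cv2.imread("pics/top0.png"); h=cv2.cvtColor(t,cv2.COLOR_BGR2HSV)
m=cv2.inRange(h,(80,120,100),(100,255,255))>0
for b,st,ce in blobs(m,40): print(st,ce,rect('top',b,.13),np.round(onz('top',[ce],.13)*1000))
b=np.array([(25,108),(82,102),(95,149),(32,156)])/4+[115,180]-.4
print(np.round(onz('top',b,.14).mean(0)*1000,1))
```

```text
[[480. 339.]
 [463. 376.]
 [488. 381.]
 [503. 341.]] [483.6 359.4]
[122 151  25  23 290] [134.2137931  162.53793103] (array([610. , 361.4]), array([68.4, 36.7]), 42.9) [[611. 359.]]
[129 257  21  15  96] [140.10416667 265.875     ] (array([337.9, 329.3]), array([38.3, 41.2]), 62.2) [[341. 329.]]
[477.  360.9]
```

```bash
python3 -m jog '[{"linear":[0.2,0.12,0.5],"roll":0},{"linear":[0,0,0.7],"roll":0},{"linear":[0,0,0.4],"roll":0},{"linear":[0,0,0],"roll":0},{"linear":[0,0,0],"roll":0}]' | head -2
python3 - <<'E'
from h import *
delta(.479,.3605,.098,15.4)
t=optics.get_image('top')[:,:,::-1]; s=optics.get_image('scene')[:,:,::-1]
r=lambda a,x,y:cv2.resize(a[y:y+110,x:x+100],None,fx=4,fy=5,interpolation=cv2.INTER_CUBIC)
cv2.imwrite('pics/s5.png',np.hstack([r(t,90,150),r(s,320,110)]))
E
```

```text
time_s: 9.67
position: [0.4796, 0.36, 0.1874]
t 9.67 pos [0.4796 0.36   0.1874] yaw 15.3 q6 10.3 tool units [ 0.016 -0.009  2.235] roll units -0.02 tilt [-0.0008 -0.0005] w 0.085 gf 0.0 ft [-0.1  0.7  1.6]
```

View pics/s5.png

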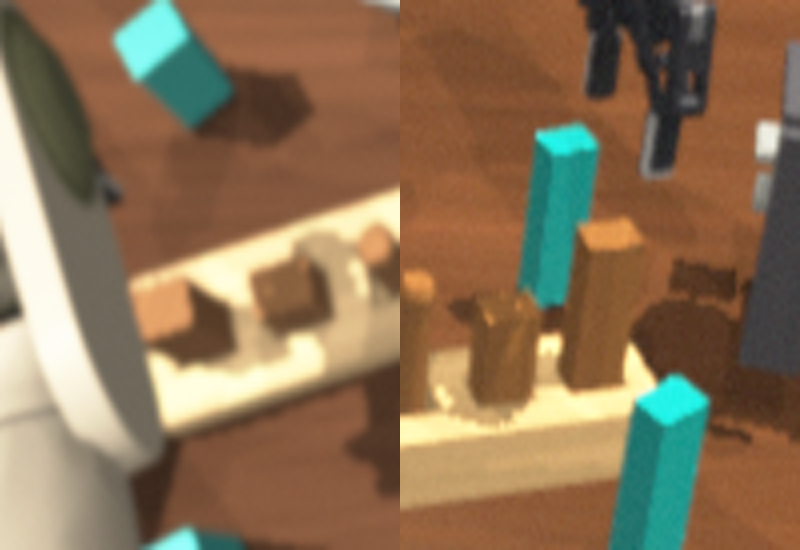

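Run:
```python
from h import *
y=np.array([np.cos(np.radians(15.3)),np.sin(np.radians(15.3)),0])
for a in(-.047,0,.047): print(proj('scene',np.array([.4796,.36,.2])+a*y))
print('blank top predicted',proj('scene',[.479,.3605,.14]), 'bottom at rack top',proj('scene',[.479,.3605,.045]))
P=np.array([(177,228),(232,218),(244,243),(185,252)])/[4,5]+[320,110]; print(P.mean(0),onz('scene',P,.14).mean(0))
```

```text
[[368.71891407 129.22388149]]
[[375.755397   136.92369745]]
[[383.26027196 145.136061  ]]
blank top predicted [[372.34901942 155.96059312]] bottom at rack top [[367.10818916 184.1489328 ]]
[372.375 157.05 ] [0.48497108 0.35971584]
```

The fingers appear where predicted, straddling the blank, which is at about (481, 361) mm. Descending.

```bash
python3 -m jog '[{"linear":[0.02,0.04,0.5],"roll":0},{"linear":[0,0,0.6],"roll":0},{"linear":[0,0,0.6],"roll":0},{"linear":[0,0,0.5],"roll":0},{"linear":[0,0,0],"roll":0},{"linear":[0,0,0],"roll":0}]' | head -5
python3 -c "
from h import *
delta(.479,.3605,.098,15.4)"
```

```text
time_s: 10.27
position: [0.4809, 0.3623, 0.1003]
tool_rot: [[-0.265, 0.964, 0.001], [0.964, 0.265, 0.0], [0.0, 0.001, -1.0]]
ft_force: [0.3, 0.1, -0.2]
grip_width: 0.0856
t 10.27 pos [0.4809 0.3623 0.1003] yaw 15.38 q6 10.4 tool units [-0.031 -0.059  0.057] roll units -0.004 tilt [0.0006 0.0002] w 0.0856 gf 0.0 ft [ 0.3  0.1 -0.2]
```

```bash
python3 -m jog '[{"linear":[0,0,0],"roll":0},{"linear":[0,0,0],"roll":0},{"linear":[0,0,0],"roll":0},{"linear":[0,0,0],"roll":0},{"linear":[0,0,0],"roll":0},{"linear":[0,0,0],"roll":0},{"linear":[0,0,0],"roll":0},{"linear":[0,0,0],"roll":0},{"linear":[0,0,0],"roll":0}]' -1 40
python3 -c "
from h import *
delta(.479,.3605,.098,15.4)"
```

```text
time_s: 11.02
position: [0.4806, 0.3624, 0.1001]
tool_rot: [[-0.265, 0.964, 0.001], [0.964, 0.265, 0.0], [0.0, 0.001, -1.0]]
ft_force: [-0.7, -0.9, 5.7]
grip_width: 0.0274
gripper_force: 40.7
t 11.02 pos [0.4806 0.3624 0.1001] yaw 15.4 q6 10.4 tool units [-0.036 -0.052  0.051] roll units -0.001 tilt [0.0008 0.0004] w 0.0274 gf 40.7 ft [-0.7 -0.9  5.7]
```

Gripped at 27.4 mm. Lifting straight up.

```bash
python3 -m jog '[{"linear":[0,0,-0.3],"roll":0},{"linear":[0,0,-0.4],"roll":0},{"linear":[0,0,-0.5],"roll":0},{"linear":[0,0,-0.6],"roll":0},{"linear":[0,0,-0.7],"roll":0},{"linear":[0,0,-0.8],"roll":0},{"linear":[0,0,-0.8],"roll":0},{"linear":[0,0,-0.7],"roll":0},{"linear":[0,0,-0.5],"roll":0},{"linear":[0,0,0],"roll":0},{"linear":[0,0,0],"roll":0}]' - 60
python3 - <<'E'
from h import *
delta(.545,-.196,.31,-80.7)
s=optics.get_image('scene')[:,:,::-1]
cv2.imwrite('pics/s6.png',cv2.resize(s[60:210,310:430],None,fx=5,fy=4,interpolation=cv2.INTER_CUBIC))
E
```

```text
time_s: 11.93
position: [0.4805, 0.3624, 0.3111]
tool_rot: [[-0.265, 0.964, 0.0], [0.964, 0.265, 0.0], [0.0, 0.0, -1.0]]
ft_force: [-0.3, 0.7, -2.7]
grip_width: 0.0275
gripper_force: 59.6
t 11.93 pos [0.4805 0.3624 0.3111] yaw 15.39 q6 10.4 tool units [-13.886  -2.149   0.026] roll units -16.782 tilt [0.0004 0.0002] w 0.0275 gf 59.6 ft [-0.3  0.7 -2.7]
```

View pics/s6.png

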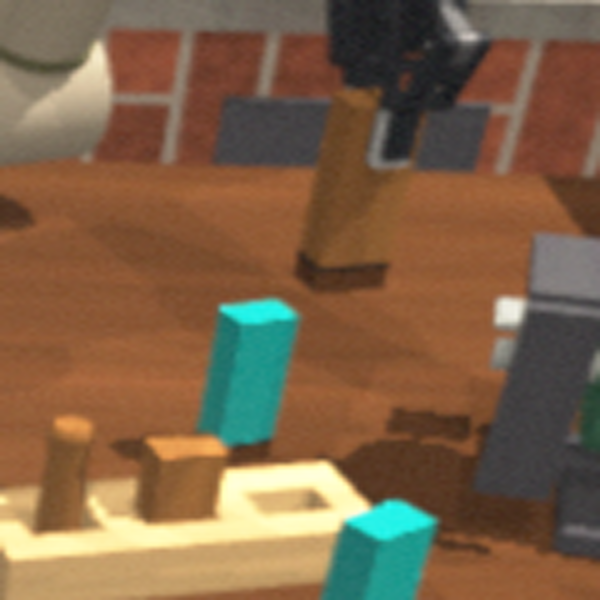

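The blank hangs upright and its dark end is down (crop (342,275)). The pocket at (290,500) is empty and the neighbours haven't moved. Now rolling and carrying it over.

```bash
python3 -m jog '[{"linear":[0,0,0],"roll":-1},{"linear":[0,0,0],"roll":-1},{"linear":[0,0,0],"roll":-1},{"linear":[0,0,0],"roll":-1},{"linear":[0,0,0],"roll":-1},{"linear":[0,0,0],"roll":-1},{"linear":[0,0,0],"roll":-1},{"linear":[0,0,0],"roll":-1},{"linear":[0,0,0],"roll":-1},{"linear":[0,0,0],"roll":-1},{"linear":[0,0,0],"roll":-1},{"linear":[0,0,0],"roll":-1}]' | head -2
python3 -m jog '[{"linear":[0,0,0],"roll":-1},{"linear":[0,0,0],"roll":-1},{"linear":[0,0,0],"roll":-1},{"linear":[0,0,0],"roll":-1},{"linear":[0,0,0],"roll":-0.78},{"linear":[0,0,0],"roll":0},{"linear":[0,0,0],"roll":0}]' | head -2
python3 -c "
from h import *
delta(.545,-.196,.31,99.3)"
```

```text
time_s: 12.98
position: [0.4801, 0.3621, 0.3089]
time_s: 13.57
position: [0.4802, 0.3622, 0.3097]
t 13.57 pos [0.4802 0.3622 0.3097] yaw 99.17 q6 -73.4 tool units [ 6.2400e-01 -1.4034e+01  6.0000e-03] roll units -0.026 tilt [-0.0027 -0.0013] w 0.0272 gf 59.4 ft [ 0.2 -0.9 -2. ]
```

```bash
python3 -m jog '[{"linear":[0.02,-0.4,0],"roll":-0.03},{"linear":[0.05,-0.8,0],"roll":0},{"linear":[0.05,-1,0],"roll":0},{"linear":[0.05,-1,0],"roll":0},{"linear":[0.05,-1,0],"roll":0},{"linear":[0.05,-1,0],"roll":0},{"linear":[0.05,-1,0],"roll":0},{"linear":[0.05,-1,0],"roll":0},{"linear":[0.05,-1,0],"roll":0},{"linear":[0.05,-1,0],"roll":0},{"linear":[0.05,-1,0],"roll":0},{"linear":[0.05,-1,0],"roll":0}]' | head -2
python3 -m jog '[{"linear":[0.05,-1,0],"roll":0},{"linear":[0.03,-0.8,0],"roll":0},{"linear":[0,-0.6,0],"roll":0},{"linear":[0,-0.3,0],"roll":0},{"linear":[0,0,0],"roll":0},{"linear":[0,0,0],"roll":0},{"linear":[0,0,0],"roll":0}]' | head -2
python3 - <<'E'
from h import *
delta(.545,-.196,.31,99.3)
s=optics.get_image('scene')[:,:,::-1];t=optics.get_image('top')[:,:,::-1]
cv2.imwrite('pics/s7s.png',s);cv2.imwrite('pics/s7t.png',t)
a=cv2.resize(s[70:230,100:230],(520,600),interpolation=cv2.INTER_CUBIC)
b=cv2.resize(t[150:250,290:410],(280,600))
cv2.imwrite('pics/s7.png',a)
E
```

```text
time_s: 14.57
position: [0.531, -0.0853, 0.3107]
time_s: 15.15
position: [0.5459, -0.1891, 0.3112]
t 15.15 pos [ 0.5459 -0.1891  0.3112] yaw 99.47 q6 -130.3 tool units [ 0.05  -0.165  0.03 ] roll units 0.033 tilt [-0.0003  0.0006] w 0.0274 gf 59.5 ft [-0.  -1.2 -1. ]
```

View pics/s7.png

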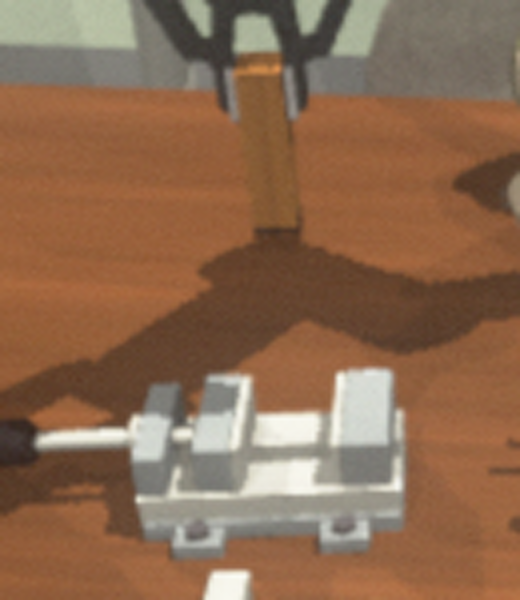

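Run:
```python
from h import *
w=lambda P,z:onz('scene',np.array(P)/[4.,3.75]+[100,70]-.4,z)*1000
a=w([(253,377),(238,448),(337,371),(332,438)],.08); print(np.round(a),a.mean(0))
a2=np.radians(99.3); ex=np.array([np.cos(a2),np.sin(a2)]); print('gap',(a[2:].mean(0)-a[:2].mean(0))@ex)
# blank lower end, visible front bottom corners -> near face (+x world) bottom edge
print(w([(255,233),(300,230)],.2212),'expected',np.round(np.array([545.9,-189.1])+20*np.array([np.cos(np.radians(9.3)),np.sin(np.radians(9.3))])))
print('proj mouth z.08',proj('scene',[.545,-.196,.08])*1., 'top',proj('top',[.545,-.196,.08]))
# top-view: yaw of held state not visible; fixed jaw via top
q=onz('top',np.array([(203,132),(250,415)])/8.+[302,158]-.44,.08)*1000; print('fixed face mid top',q.mean(0),'-> mouth',q.mean(0)-31*ex)
```

```text
[[ 507. -233.]
 [ 603. -220.]
 [ 494. -175.]
 [ 585. -159.]] [ 547.18927564 -196.64639836]
gap 61.23749518319242
[[ 540.0949308  -207.45065791]
 [ 532.95975038 -179.03985824]] expected [ 566. -186.]
proj mouth z.08 [[172.59145169 177.82120019]] top [[340.53098975 188.79895654]]
fixed face mid top [ 537.4794299  -166.31965291] -> mouth [ 542.48914836 -196.91218012]
```

Run:
```python
from h import *
C=lambda P:np.round((proj('scene',P)-[100,70]+.4)*[4,3.75])
ex=np.array([np.cos(np.radians(99.4)),np.sin(np.radians(99.4)),0]); ey=np.array([ex[1],-ex[0],0])
T=np.array([.5459,-.1891,.3112])
for z in(-.09,-.07,.04,.06):
    print(z,C([T+ex*a*.014+ey*b*.02+[0,0,z] for b in(1,-1) for a in(-1,1)]).tolist())
print('tips',C([T+ex*.016,T-ex*.016]).tolist())
s=cv2.imread('pics/s7s.png'); h=cv2.cvtColor(s,cv2.COLOR_BGR2HSV)
for v in range(105,140): print(v,s[v,168].tolist(),end=' ')
```

```text
-0.09 [[256.0, 252.0], [300.0, 250.0], [261.0, 226.0], [304.0, 224.0]]
-0.07 [[253.0, 226.0], [297.0, 224.0], [258.0, 200.0], [301.0, 199.0]]
0.04 [[232.0, 72.0], [279.0, 71.0], [238.0, 49.0], [284.0, 48.0]]
0.06 [[228.0, 42.0], [276.0, 41.0], [234.0, 20.0], [280.0, 19.0]]
tips [[291.0, 116.0], [240.0, 118.0]]
105 [51, 90, 134] 106 [55, 94, 137] 107 [53, 94, 135] 108 [50, 91, 134] 109 [52, 89, 136] 110 [53, 92, 135] 111 [52, 90, 131] 112 [51, 90, 131] 113 [50, 91, 132] 114 [53, 89, 134] 115 [50, 89, 132] 116 [52, 86, 130] 117 [53, 89, 133] 118 [51, 87, 131] 119 [55, 90, 131] 120 [52, 87, 128] 121 [53, 87, 131] 122 [48, 85, 124] 123 [52, 83, 126] 124 [54, 87, 129] 125 [51, 87, 127] 126 [51, 86, 126] 127 [52, 87, 128] 128 [49, 84, 126] 129 [53, 86, 127] 130 [43, 72, 104] 131 [38, 51, 74] 132 [37, 54, 79] 133 [34, 57, 86] 134 [38, 61, 91] 135 [41, 60, 91] 136 [46, 67, 97] 137 [47, 67, 100] 138 [43, 67, 100] 139 [45, 67, 99]
```

The mouth is confirmed by both views at about (545, -196.5). The blank is where the kinematics say. Descending to just above the jaws.

```bash
python3 -m jog '[{"linear":[0.07,-0.18,0],"roll":0.03},{"linear":[0,0,0.4],"roll":0},{"linear":[0,0,0.6],"roll":0},{"linear":[0,0,0.6],"roll":0},{"linear":[0,0,0.5],"roll":0},{"linear":[0,0,0.4],"roll":0},{"linear":[0,0,0.2],"roll":0},{"linear":[0,0,0],"roll":0},{"linear":[0,0,0],"roll":0},{"linear":[0,0,0],"roll":0}]' | head -2
python3 -c "
from h import *
delta(.544,-.1965,.138,99.3)"
```

```text
time_s: 16.08
position: [0.5449, -0.1982, 0.2046]
t 16.08 pos [ 0.5449 -0.1982  0.2046] yaw 99.3 q6 -131.0 tool units [0.018 0.049 1.666] roll units -0.0 tilt [ 0.002  -0.0013] w 0.0278 gf 59.7 ft [ 0.3 -0.3 -2.4]
```

```bash
python3 -m jog '[{"linear":[0.02,0.04,0.1],"roll":0},{"linear":[0,0,0.2],"roll":0},{"linear":[0,0,0.25],"roll":0},{"linear":[0,0,0.25],"roll":0},{"linear":[0,0,0.25],"roll":0},{"linear":[0,0,0.25],"roll":0},{"linear":[0,0,0.2],"roll":0},{"linear":[0,0,0.13],"roll":0},{"linear":[0,0,0],"roll":0},{"linear":[0,0,0],"roll":0},{"linear":[0,0,0],"roll":0},{"linear":[0,0,0],"roll":0}]' | head -2
python3 - <<'E'
from h import *
delta(.544,-.1965,.138,99.3)
s=optics.get_image('scene')[:,:,::-1]
cv2.imwrite('pics/s8.png',cv2.resize(s[110:220,100:230],None,fx=6,fy=5,interpolation=cv2.INTER_CUBIC))
E
```

```text
time_s: 17.08
position: [0.5436, -0.1967, 0.1387]
t 17.08 pos [ 0.5436 -0.1967  0.1387] yaw 99.29 q6 -130.9 tool units [-0.01   0.002  0.018] roll units -0.002 tilt [ 0.001  -0.0006] w 0.027 gf 59.7 ft [ 0.3  0.3 -1.7]
```

View pics/s8.png

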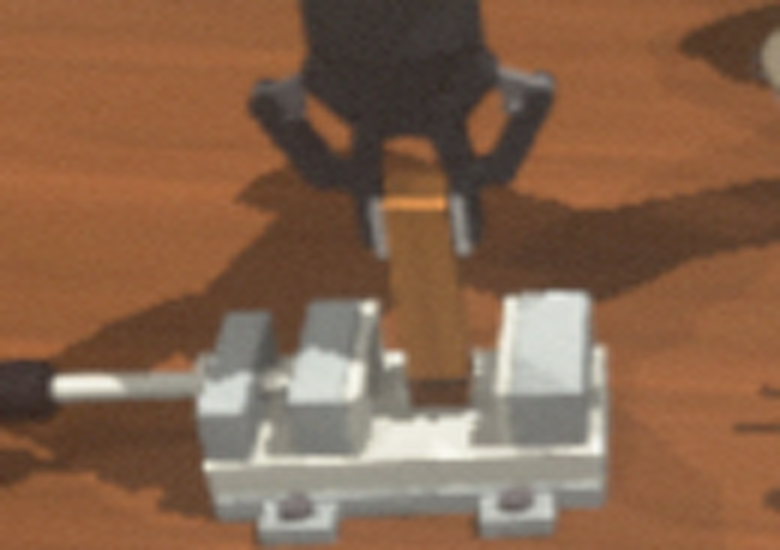

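The blank stands in the mouth with its dark end down, clear of both jaws; its front lower edge is at crop (438,408). I'll run one last numeric check of height and centring.

Run:
```python
from h import *
C=lambda P:np.round((proj('scene',P)-[100,110]+.4)*[6,5])
ex=np.array([np.cos(np.radians(99.3)),np.sin(np.radians(99.3)),0]); ey=np.array([ex[1],-ex[0],0])
M=np.array([.545,-.1965,0])
for z in(.043,.0487,.055): print(z,C([M+ex*a*.014+ey*.02+[0,0,z] for a in(-1,1)]).tolist())
print('top edge .1787',C([M+ex*a*.014+ey*.02+[0,0,.1787] for a in(-1,1)]).tolist())
print('jaw tops near',C([M+ex*a*.031+ey*.05+[0,0,.08] for a in(-1,1)]).tolist())
```

```text
0.043 [[412.0, 416.0], [472.0, 414.0]]
0.0487 [[411.0, 408.0], [471.0, 406.0]]
0.055 [[409.0, 399.0], [470.0, 397.0]]
top edge .1787 [[379.0, 206.0], [444.0, 204.0]]
jaw tops near [[360.0, 394.0], [499.0, 388.0]]
```

The picture matches the prediction: lower edge at row 407, columns 411–469, and jaw edges at 360 and 499. Handing in.

```bash
python3 -c "
from rig import env
print(env.close_job())"
```

```text
the job is handed in; nothing more can be done
None
```

The job is handed in, with no verdict returned: the vise jaw is back at its stop, and the blank is held upright in mid-mouth, dark end down, about 8–9 mm above the bed and clear of both jaws by my last picture check.

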